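Clear the tattoo station and park the machine

ROBOT

A 6-joint arm with a two-finger parallel gripper is mounted at the origin on the work surface. World frame = base frame: x ahead of the robot, y to its left, z up, the work surface at z = 0. Lengths are in mm, angles in rad, forces in N, time in s.
With the tool pointing down it reaches from about 350 to 775 mm from the base axis. Payload 7.3 kg.
Tool frame: the origin (TCP) lies at the centre of the arm's flange, where the gripper is bolted on; the fingertips stand 178 mm ahead of it and the grasp point (between the pads) lies 159 mm ahead of it; z points along the fingers, y is the line along which they close (so a half turn about z gives the same grasp; the last joint's range is limited). The gripper opens to 92 mm and grips with 3 to 60 N. Pads are 19 mm wide; open, the fingers measure 130 mm over their backs; the gripper's body (75 mm by 190 mm) begins 47 mm behind the grasp point.
Start: joints at [-1.28, 0.342, 1.524, -0, 1.275, -0.146], TCP at [222.116, -475.702, 404.741] pointing down, gripper open.
Joint ranges: [-2.53, 2.53], [-0.77, 2.02], [0.04, 2.7], [-1, 4.14], [0.28, 2.66], [-3.11, 3.11]. Speed limits (rad/s): [2.57, 2.57, 3.14, 3.14, 3.14, 3.14].

INTERFACE

Orientations are given as [roll, pitch, yaw] about the fixed x, y, z axes, in that order (R = Rz(yaw) Ry(pitch) Rx(roll)).
In Python, from plant import * gives the robot as it stands. The module is installed in compiled form; this text tells all that it offers.
- The arm moves only by the shell command python3 -m inch 'ROWS'. ROWS is JSON, a list of rows, each a list of 5 numbers: the shift along the tool's x, y, z in m, then the turn about the tool's z in rad, then the opening, from 0 (shut) to 1 (fully open). In form: [[tx, ty, tz, spin, claw], ...]. A call has 1 to 8 rows; each row is the pose to reach, as a shift and turn from the pose commanded when the call began, along the tool's axes at that moment; what a row does not reach only later rows make up. A row lasts 1/12 s, in which the tool goes at most 41.7 mm and 7.16 degrees, less where a joint would pass 70% of its speed; a pose out of reach is approached as far as the arm can. A call with a gripper value outside its range is refused whole. The fingers move at their own pace and stop on an object; the grip force is fixed at half the most. Time passes only in rows, so rows that repeat a pose let the fingers close. It gives the time, the measured TCP pose, the force, the opening and the grip force at its end, in the units of the state.
- get_obs(): the state, without advancing time (a new reading comes with each control period).
- capture(name): name is "scene" or "top" or "wrist"; returns a dict with "color" (384x512x3 uint8, red, green, blue), "intrinsics" (3x3 intrinsics, pixels), "pose" (4x4, takes a point from camera to world coordinates). Camera axes: x right, y down, z forward; pixel columns grow to the right and rows downward; lengths in mm; the calibration is good to about 2 mm. A picture is of the moment at which its call begins. There is no depth.
- close_job(): hands the job in; it is judged then, once.
Trained networks look in a picture, given as the dict that the camera call returned (one of the last four; its "shot" number tells which), for a name from the list of things; names that differ only in an ending like _2 or _b are one class to them, and where a whole thing is asked for, a point or a joint stands for the part that bears it (a point fixed in the world has none). Each returns a list of dicts, best first, with "conf" (0 to 1); they miss things now and then, are a little off and sometimes report something else, mostly with a low value. They report only what shows in the picture. A call takes as long as a camera call. They do not tell look-alikes from the thing itself.
- look_for(picture, target): "rect" ([centre column, centre row, width, height] in pixels, round what is visible of it).
- trace(picture, target): "pixels" (384x512 bool, what is visible of it) and "rect" ([centre column, centre row, width, height] in pixels, round what is visible of it).
- tip_of(picture, target): "centre" ([column, row] in pixels: a listed point, or the origin of a listed thing).
The state is a dict: "time": time; "joint_positions": joint angles; "dq": joint speeds; "tau": joint torques, N m; "tool_pos": TCP position; "tcp_rot": TCP orientation; "contact_force": force on the tool from outside, world axes, zero at the start; "moment": the same for the moment, N m; "grip_width": finger opening in mm; "finger_force": force on a finger pad.
Only numpy, scipy, OpenCV 4.12 (cv2) and the standard library are available. Lean on these libraries where they do the work, as an engineer would, in place of code of your own. Each camera call takes 0.05 s, during which the arm holds its last target. There are 200 camera calls.

TASK

Clear up the tattoo bench: lay both marker pens flat in the blue bin and both steel grips flat in the steel tray, and park the black pen-shaped machine on its sloping rest, centred and seated in both notches with its steel nose pointing down the slope. Do not drop the machine, and do not shift or knock over the two bottles and the jar.

Things in the scene. Friction and masses are not known exactly. Their poses are not given: they have to be found in the camera images.
- marker1: A white hexagonal marker pen with a green cap, lying on one of its flats: 130 mm long, 18 mm across flats (20.8 mm across corners). Origin on its axis at mid-length (9 mm above the table); x along the pen towards the cap end. Grip it anywhere near the origin.
- marker2: A white hexagonal marker pen with a red cap, lying on one of its flats: 130 mm long, 18 mm across flats (20.8 mm across corners). Origin on its axis at mid-length (9 mm above the table); x along the pen towards the cap end. Grip it anywhere near the origin.
- grip1: A steel tattoo-machine grip with dark knurl bands: octagonal barrel 70 mm long, 24 mm across flats (bands 26 mm), lying on a flat, with a 10 mm diameter tube sticking out 30 mm beyond one end. Origin on the axis at the middle of the barrel (12 mm above the table); x along the axis towards the tube, which ends at x = +65 mm. Balance point 2 mm from the origin.
- grip2: A steel tattoo-machine grip with dark knurl bands: octagonal barrel 70 mm long, 24 mm across flats (bands 26 mm), lying on a flat, with a 10 mm diameter tube sticking out 30 mm beyond one end. Origin on the axis at the middle of the barrel (12 mm above the table); x along the axis towards the tube, which ends at x = +65 mm. Balance point 2 mm from the origin.
- machine: A pen-shaped tattoo machine: black octagonal barrel, 28 mm across flats (30.3 mm across corners), from x = -75 to +55 mm, with a copper band near each end and a steel nose (16 mm diameter) from x = +55 to +75 mm. Lies on a flat. Origin on its axis (14 mm above the table), 75 mm from either end; x along the axis towards the nose.
- machine_tip (a point): The tip of the machine's steel nose, 75 mm along x from the machine's origin.
- blue_bin: Blue bin with yellow patches, for the markers. Fixed to the table. Open box, outside 180 mm (its x) by 140 mm (its y) by 40 mm high, walls and floor 4 mm thick. Origin at the centre of its underside on the table, z up. It may stand to the left or the right of the row.
- steel_tray: Bare steel tray, for the steel grips. Fixed to the table. Open box, outside 180 mm (its x) by 140 mm (its y) by 40 mm high, walls and floor 4 mm thick. Origin at the centre of its underside on the table, z up. It may stand to the left or the right of the row.
- cradle: Sloping rest for the machine, fixed: dark base plate 130 (its x) x 70 x 12 mm, two posts with black 90-degree V notches 72 mm apart (8 mm thick, V arms spread 46 mm and rise to the seated axis; free finger space between them). Origin: centre of underside, z up. The seat line lies in its x-z plane, dipping 0.26 rad towards +x, the low end.
- cradle_seat (a point): Where the machine's origin is when it is seated centrally in both V notches: 80 mm straight above the cradle's origin (the machine's axis then dips 0.26 rad below level towards the cradle's +x). Same axes as the cradle.
- soap_bottle: Green bottle with white cap, 52 mm diameter, 160 mm tall. Loose, standing upright; not part of the work. Origin at the centre of its underside.
- ink_bottle: Red ink bottle with black cap, 42 mm diameter, 120 mm tall. Loose, standing upright; not part of the work. Origin at the centre of its underside.
- jar: Low amber jar with black lid, 60 mm diameter, 55 mm tall, near the row on the robot's side. Loose, standing upright; not part of the work. Origin at the centre of its underside.
Mind the look-alikes: they are no part of the job. Leave any pink look-alike of the grip2 alone.

How it is judged:
By the outcome, as a careful person would: the job done as asked, in the order asked, and still so for the second after the job is handed in, with the robot touching nothing.
It also fails if it takes over 72 s, if anything falls off the work surface, if the arm or the gripper's body presses on something with over 40 N, if the wrist force passes 120 N, or if a joint passes its speed limit or range.

## Working session

There is one attempt and no reset: what is moved stays moved. The work goes in short steps, Python scripts to look and compute and a shell command to move; the robot and the scene stay as the last step left them, time stands still between calls to the robot, and variables do not carry over. Pictures are saved under pics/ and viewed, at most 10 in all, crops included, and the job is handed in when it is done.

```bash
mkdir -p pics; ls; cat > h.py <<'E'
from plant import *
import numpy as np, cv2, sys
def save(p,n): cv2.imwrite('pics/'+n+'.png',cv2.cvtColor(p['color'],cv2.COLOR_RGB2BGR))
def ray(p,uv):
    K=p['intrinsics'];T=p['pose'];d=T[:3,:3]@np.linalg.inv(K)@np.array([uv[0],uv[1],1.]);return T[:3,3],d/np.linalg.norm(d)
def atz(p,uv,z):
    o,d=ray(p,uv);return o+d*(z-o[2])/d[2]
def tri(obs):
    A=np.zeros((3,3));b=np.zeros(3);R=[]
    for p,uv in obs:
        o,d=ray(p,uv);M=np.eye(3)-np.outer(d,d);A+=M;b+=M@o;R.append((o,M))
    X=np.linalg.solve(A,b);return X,[np.linalg.norm(M@(X-o)) for o,M in R]
E
python3 - <<'E'
from h import *
np.set_printoptions(precision=1,suppress=True)
s=capture("scene");t=capture("top")
img=np.hstack([s['color'],t['color']]);save({'color':s['color']},'scene0');save(t,'top0')
for p in (s,t): print(p['pose'],p['intrinsics'])
for n in ["marker1","marker2","grip1","grip2","machine","machine_tip","blue_bin","steel_tray","cradle","cradle_seat","soap_bottle","ink_bottle","jar"]:
    for nm,p in (("s",s),("t",t)):
        print(n,nm,[(np.round(d['centre'],1).tolist(),round(d['conf'],2)) for d in tip_of(p,n)][:4])
E
```

```text
pics
[[  -0.5    0.6   -0.6 1213.5]
 [   0.9    0.4   -0.4  438.2]
 [   0.    -0.7   -0.7  911.1]
 [   0.     0.     0.     1. ]] [[466.2   0.  256.8]
 [  0.  466.2 189. ]
 [  0.    0.    1. ]]
[[  -0.    -1.     0.1  367.1]
 [  -1.     0.     0.   -19.6]
 [  -0.    -0.1   -1.  1146.5]
 [   0.     0.     0.     1. ]] [[432.1   0.  259.9]
 [  0.  432.1 191.8]
 [  0.    0.    1. ]]
marker1 s [([284.4, 210.2], 0.84), ([262.9, 195.6], 0.58)]
marker1 t [([260.5, 214.7], 0.69), ([235.1, 207.9], 0.6)]
marker2 s [([284.4, 210.2], 0.84), ([262.9, 195.6], 0.58)]
marker2 t [([260.5, 214.7], 0.69), ([235.1, 207.9], 0.6)]
grip1 s [([321.1, 214.7], 0.71), ([251.9, 156.1], 0.66), ([226.9, 185.5], 0.56), ([190.6, 217.5], 0.52)]
grip1 t [([197.3, 221.9], 0.89), ([184.9, 141.0], 0.68), ([306.9, 260.9], 0.63), ([376.8, 250.7], 0.58)]
grip2 s [([321.1, 214.7], 0.71), ([251.9, 156.1], 0.66), ([226.9, 185.5], 0.56), ([190.6, 217.5], 0.52)]
grip2 t [([197.3, 221.9], 0.89), ([184.9, 141.0], 0.68), ([306.9, 260.9], 0.63), ([376.8, 250.7], 0.58)]
machine s [([203.2, 168.2], 0.91)]
machine t [([330.3, 204.1], 0.66)]
machine_tip s [([184.2, 188.0], 0.91)]
machine_tip t [([331.5, 179.5], 0.9)]
blue_bin s [([372.2, 273.7], 0.57)]
blue_bin t [([135.1, 188.4], 0.61), ([338.5, 137.9], 0.29)]
steel_tray s [([142.9, 164.6], 0.77)]
steel_tray t [([395.3, 183.4], 0.66)]
cradle s [([227.6, 249.2], 0.93)]
cradle t [([252.5, 145.4], 0.69)]
cradle_seat s [([227.6, 227.8], 0.74), ([291.1, 285.9], 0.37)]
cradle_seat t [([250.0, 136.9], 0.59)]
soap_bottle s []
soap_bottle t [([338.3, 135.2], 0.77)]
ink_bottle s [([291.7, 284.7], 0.72)]
ink_bottle t [([180.5, 141.9], 0.6), ([250.5, 141.7], 0.39)]
jar s [([360.8, 201.2], 0.95), ([147.7, 214.7], 0.29)]
jar t [([177.7, 264.0], 0.79), ([183.7, 143.2], 0.17)]
```

```bash
python3 - <<'E'
import cv2,numpy as np
a=cv2.imread('pics/scene0.png')[120:330,110:430];b=cv2.imread('pics/top0.png')[100:300,90:410]
a=cv2.resize(a,None,fx=2.4,fy=2.4,interpolation=3);b=cv2.resize(b,None,fx=2.4,fy=2.4,interpolation=3)
cv2.imwrite('pics/a.png',a);cv2.imwrite('pics/b.png',b)
E
```

```text
(no output)
```

View pics/a.png

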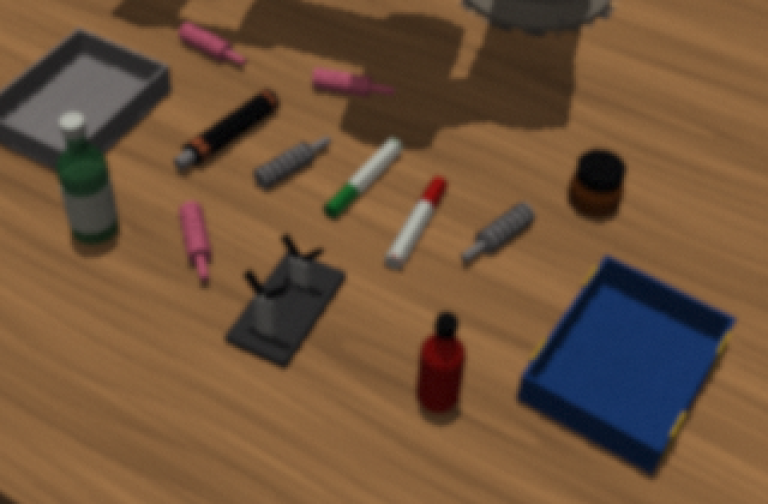

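View pics/b.png

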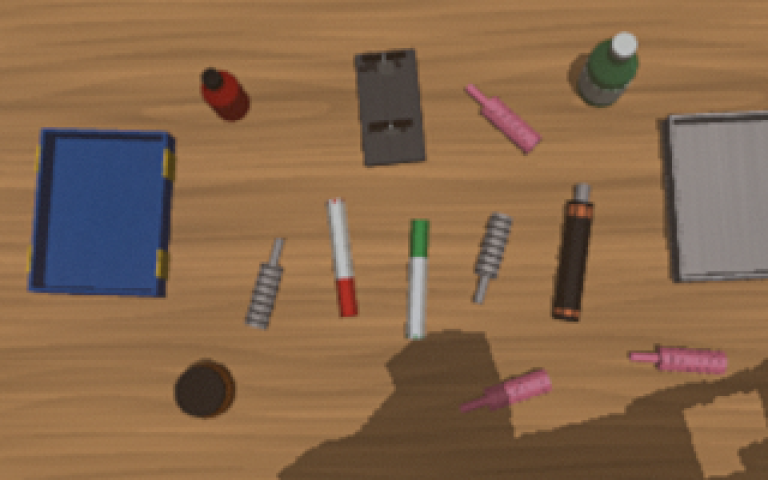

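The scene view shows, in crop pixels: steel tray (85,100), machine (230,130), grips (290,165) and (505,230), markers green (365,175) and red (415,225), cradle (285,310), blue bin (630,360), jar (597,185). The pink look-alikes are at (210,45), (350,85) and (195,240).

The top view agrees:
- **Grip candidates:** steel at (267,285) and (493,250). Pink ones at (503,120), (515,388) and (680,360) are excluded by colour.
- **Markers:** green cap at (418,280), red cap at (343,257).
- **Machine:** (573,255), nose up (+x).

Next I triangulate.

```bash
cat > loc.py <<'E'
from h import *
np.set_printoptions(precision=1,suppress=True)
def axis(p,m,z):
    # principal axis of mask projected to plane z
    r,c=np.nonzero(m); P=np.array([atz(p,(a,b),z)[:2] for a,b in zip(c,r)])
    rc=cv2.minAreaRect(P.astype(np.float32)); bx=cv2.boxPoints(rc)
    e=[bx[1]-bx[0],bx[2]-bx[1]]; l=e[int(np.linalg.norm(e[1])>np.linalg.norm(e[0]))]
    return np.array(rc[0]),sorted(rc[1]),np.arctan2(l[1],l[0])%np.pi
E
python3 - <<'E'
from loc import *
s=capture("scene");t=capture("top")
zz={"marker1":9,"grip1":12,"machine":14,"blue_bin":40,"steel_tray":40,"cradle":12,"jar":30,"ink_bottle":60,"soap_bottle":80}
for n,z in zz.items():
    S=tip_of(s,n);T=tip_of(t,n)
    for a in T[:5]:
        best=min([tri([(t,a['centre']),(s,b['centre'])]) for b in S],key=lambda q:max(q[1]),default=None)
        print(n,a['centre'],round(a['conf'],2),'tri',best and (best[0],round(max(best[1]),1)))
    for d in trace(t,n)[:5]:
        c,w,y=axis(t,d['pixels'],z); col=t['color'][d['pixels']].mean(0)
        print('   mask',c,np.array(w),round(y,3),round(d['conf'],2),col)
for n in("machine_tip","cradle_seat"):
    print(n,tri([(t,tip_of(t,n)[0]['centre']),(s,tip_of(s,n)[0]['centre'])]))
o=get_obs();print(o['time'],o['tool_pos'],o['tcp_rot'],o['grip_width'])
w=capture('wrist');print(w['pose'],w['intrinsics'])
E
```

```text
marker1 [231.7, 209.7] 0.74 tri (array([471.7,  81.5,   6.3]), np.float64(2.2))
marker1 [262.7, 212.7] 0.73 tri (array([459.1,   4.9,   6.8]), np.float64(4.0))
   mask [453.9   0.8] [ 19.4 129.7] 3.094 0.8 [131.2 144.8 127. ]
   mask [478.   83.3] [ 21.2 129.5] 0.116 0.77 [156.1 120.9 113.3]
grip1 [198.8, 220.7] 0.7 tri (array([440.9, 172.7,  16.9]), np.float64(3.8))
grip1 [375.6, 248.8] 0.65 tri (array([ 362. , -354.6, -248.3]), np.float64(4.4))
grip1 [309.6, 260.4] 0.59 tri (array([ 331.4, -113.1,    4.6]), np.float64(6.0))
grip1 [303.8, 153.8] 0.55 tri (array([ 619.7, -110.9,  -11.8]), np.float64(3.0))
grip1 [295.0, 198.9] 0.5 tri (array([492.1, -81.7,  31.3]), np.float64(2.1))
   mask [632.2 -97.6] [27.3 97.4] 0.782 0.66 [159.6  90.5 102.6]
   mask [ 360.7 -279.9] [24.6 93. ] 1.453 0.59 [160.2  90.8 105.2]
   mask [327.2 -93.6] [28.2 99.1] 1.871 0.58 [137.5  79.3  87.9]
   mask [449.7 164.3] [30.3 98.8] 2.815 0.54 [113.2 100.6  92.2]
   mask [475.4 -80.8] [ 26.2 102.1] 2.869 0.54 [110.8 100.3  93.8]
   mask [ 479.5 -172.8] [ 31.3 151.3] 2.971 0.68 [69.5 51.8 40.3]
blue_bin [136.7
[... 208 characters left out ...]
392.1, 182.8] 0.98 tri (array([ 536.5, -348.1,   -2.2]), np.float64(3.2))
   mask [646.6  26.6] [ 71.3 130.5] 0.088 0.64 [73.3 64.4 58.6]
jar [179.0, 266.8] 0.69 tri (array([322.9, 227.5, -16.3]), np.float64(0.4))
   mask [337.  228.5] [55.8 67.3] 1.554 0.95 [63.6 46.6 33.2]
ink_bottle [184.9, 141.6] 0.55 tri (array([662.6, 207.4,  -1.8]), np.float64(3.6))
   mask [655.4 205. ] [43.2 69. ] 0.661 0.7 [94.1 42.7 28.8]
   mask [528.3 334.5] [151.8 178.5] 3.088 0.64 [ 51.1  67.4 103.9]
soap_bottle [335.7, 135.7] 0.84 tri None
   mask [ 663.6 -206.6] [50.6 84.8] 2.649 0.65 [84.3 90.4 72.7]Traceback (most recent call last):
  File "<stdin>", line 13, in <module>
IndexError: list index out of range
```

```bash
cat > mv.py <<'E'
# print shift in tool axes (m) from current commanded pose to a world target x y z [yaw of jaw-line-perp]
from h import *
from scipy.spatial.transform import Rotation as Ro
def shift(x,y,z,axis_yaw=None):
    o=get_obs();R=Ro.from_euler('xyz',o['tcp_rot']).as_matrix()
    d=R.T@(np.array([x,y,z])-o['tool_pos'])/1000
    sp=None
    if axis_yaw is not None:   # object axis should be along +-tool x
        sp=[]
        for k in (0,np.pi):
            v=R.T@np.array([np.cos(axis_yaw+k),np.sin(axis_yaw+k),0]);sp.append(round(float(np.arctan2(v[1],v[0])),3))
    print('shift',d.round(4),'spin',sp,'| t',round(o['time'],2),'pos',np.round(o['tool_pos'],1),'F',np.round(o['contact_force'],1),'w',round(o['grip_width'],1),'ff',np.round(o['finger_force'],1),'q6',round(o['joint_positions'][5],2))
if __name__=='__main__': shift(*map(float,sys.argv[1:]))
E
python3 mv.py 454 1 420 -0.047; python3 -c "
from h import *
print(get_obs()['tcp_rot']);w=capture('wrist');print(w['pose'],w['intrinsics'])"
```

```text
shift [ 0.4118 -0.3339 -0.0153] spin [0.484, -2.658] | t 2.95 pos [ 222.1 -475.7  404.8] F [ 0.2 -0.3 -0.2] w 91.6 ff 0.0 q6 -0.15
[3.14146172e+00 4.09646072e-05 4.36773263e-01]
[[ 4.23122849e-01 -8.62778038e-01 -2.76732926e-01  2.97786203e+02]
 [-9.06072187e-01 -4.02737335e-01 -1.29752962e-01 -4.40940951e+02]
 [ 4.97324796e-04  3.05641450e-01 -9.52146552e-01  3.85495921e+02]
 [ 0.00000000e+00  0.00000000e+00  0.00000000e+00  1.00000000e+00]] [[284.38981675   0.         259.14208947]
 [  0.         284.38981675 194.10542275]
 [  0.           0.           1.        ]]
```

```bash
python3 -m inch '[[0.03,-0.024,0,0.06,1],[0.06,-0.048,0,0.12,1],[0.09,-0.073,0,0.18,1],[0.122,-0.099,0,0.24,1],[0.154,-0.125,0,0.3,1],[0.186,-0.151,0,0.36,1],[0.218,-0.177,0,0.42,1],[0.25,-0.203,0,0.484,1]]'; python3 mv.py 454 1 420 -0.047
```

```text
time: 3.67
tool_pos: [363.1, -184.1, 405.0]
tcp_rot: [3.141, -0.001, -0.051]
contact_force: [0.4, 0.9, -0.6]
grip_width: 91.9
finger_force: 0.0
shift [ 0.0814 -0.1895 -0.015 ] spin [-0.004, 3.138] | t 3.67 pos [ 363.1 -184.1  405. ] F [ 0.4  0.9 -0.6] w 91.9 ff 0.0 q6 0.96
```

```bash
python3 -m inch '[[0.015,-0.035,0,0,0.6],[0.03,-0.07,0,0,0.6],[0.045,-0.105,0,0,0.6],[0.06,-0.14,0,0,0.6],[0.073,-0.171,0,0,0.6],[0.081,-0.189,0,0,0.6],[0.081,-0.189,0,0,0.6]]' | head -2; python3 - <<'E'
from loc import *
w=capture('wrist');save(w,'w1')
t=capture('top')
for n,z in (("marker1",9),("grip1",12),("machine",14),("cradle",12)):
    print(n,[(d['centre'],round(d['conf'],2),atz(w,d['centre'],z)) for d in tip_of(w,n)])
    for d in trace(w,n):
        c,wd,y=axis(w,d['pixels'],z); print('   mask',c,np.array(wd),round(y,3),round(d['conf'],2),w['color'][d['pixels']].mean(0))
E
```

```text
time: 4.25
tool_pos: [453.6, 1.9, 404.7]
marker1 [([257.6, 164.8], 0.8, array([458.2,   3.6,   9. ])), ([196.4, 154.6], 0.8, array([475.5,  84.4,   9. ]))]
   mask [476.3  82.5] [ 20.6 131.1] 0.117 0.88 [200.6 158.3 147.1]
   mask [450.7  -0.4] [ 20.8 134. ] 3.082 0.79 [177.3 190.3 167.9]
grip1 [([322.5, 137.3], 0.96, array([491.4, -82.1,  12. ])), ([135.7, 185.3], 0.81, array([437.5, 171.1,  12. ])), ([337.0, 248.7], 0.8, array([ 328.7, -107.4,   12. ])), ([348.6, 21.0], 0.69, array([ 622.8, -108.9,   12. ])), ([466.6, 224.4], 0.61, array([ 359.6, -290.6,   12. ]))]
   mask [330.3 -92.2] [ 25.6 102.5] 1.813 0.84 [224.3 151.5 168.6]
   mask [ 622.2 -107.7] [29. 75.] 0.818 0.82 [230.2 161.  178.9]
   mask [ 358.5 -284.5] [ 28.1 113.3] 1.489 0.8 [227.1 153.1 170.7]
   mask [471.9 -80.7] [ 26.8 101.5] 2.849 0.68 [189.9 180.2 172. ]
   mask [448.6 165.2] [ 28.7 106.5] 2.869 0.57 [176.  168.6 161.6]
machine [([393.8, 142.6], 0.93, array([ 480.9, -174.2,   14. ]))]
   mask [ 476.4 -172.7] [ 35.5 155.6] 2.98 0.81 [118.   92.5  76.6]
cradle [([231.6, 5.4], 0.85, array([644.2,  24.8,  12. ]))]
   mask [617.4  24.4] [69.4 72.9] 0.078 0.84 [121.2 114.6 109.7]
```

View pics/w1.png

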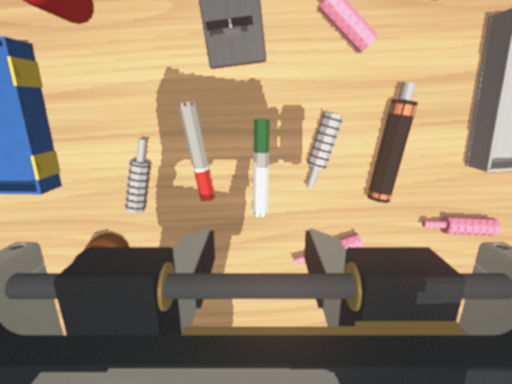

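The wrist view shows steel grips at (138,175) and (325,140), green marker (261,165), red marker (197,150) and machine (392,145), with the pink ones clearly separate. Wrist, top and scene estimates agree within about 4 mm, so I pick the green marker now.

```bash
python3 -m inch '[[0,0.001,0.04,0,0.6],[0,0.001,0.08,0,0.6],[0,0.001,0.12,0,0.6],[0,0.001,0.16,0,0.6],[0,0.001,0.195,0,0.6],[0,0.001,0.215,0,0.6],[0,0.001,0.223,0,0.6],[0,0.001,0.223,0,0.0]]'; python3 -m inch '[[0,0,0,0,0],[0,0,0,0,0],[0,0,0,0,0],[0,0,0,0,0]]'; python3 mv.py 535 366 320 -0.05
```

```text
time: 5.42
tool_pos: [452.2, -2.2, 180.3]
tcp_rot: [-3.141, 0.003, -0.048]
contact_force: [0.2, 0.7, -0.6]
grip_width: 51.8
finger_force: 0.0
time: 5.75
tool_pos: [453.0, -2.1, 183.0]
tcp_rot: [3.141, -0.003, -0.047]
contact_force: [0.6, 0.1, -0.6]
grip_width: 26.4
finger_force: 0.0
shift [ 0.065  -0.3715 -0.137 ] spin [0.003, -3.139] | t 5.75 pos [453.   -2.1 183. ] F [ 0.6  0.1 -0.6] w 26.4 ff 0.0 q6 1.44
```

```bash
python3 -m inch '[[0,0,0,0,0],[0,0,0,0,0],[0,0,0,0,0],[0,0,-0.03,0,0],[0,0,-0.065,0,0],[0.006,-0.03,-0.08,0,0],[0.012,-0.065,-0.08,0,0],[0.018,-0.1,-0.08,0,0]]'; python3 -m inch '[[0.007,-0.04,0,0,0],[0.014,-0.08,0,0,0],[0.021,-0.12,0,0,0],[0.028,-0.16,0,0,0],[0.034,-0.2,0,0,0],[0.04,-0.24,0,0,0],[0.046,-0.265,0,0,0],[0.046,-0.27,0,0,0]]';python3 mv.py 535 365 186 -0.05
```

```text
time: 6.42
tool_pos: [475.8, 97.7, 263.5]
tcp_rot: [-3.141, -0.004, -0.049]
contact_force: [-0.1, 0.1, -0.5]
grip_width: 19.2
finger_force: 30.0
time: 7.08
tool_pos: [533.8, 368.7, 261.6]
tcp_rot: [-3.14, -0.002, -0.044]
contact_force: [-0.7, -0.1, -1.0]
grip_width: 19.1
finger_force: 30.0
shift [0.0012 0.0038 0.0756] spin [0.006, -3.135] | t 7.08 pos [533.8 368.7 261.6] F [-0.7 -0.1 -1. ] w 19.1 ff 30.0 q6 2.1
```

```bash
python3 -m inch '[[0.001,0.004,0.03,0,0],[0.001,0.004,0.055,0,0],[0.001,0.004,0.068,0,0],[0.001,0.004,0.074,0,0],[0.001,0.004,0.074,0,0],[0.001,0.004,0.074,0,0.3],[0.001,0.004,0.074,0,0.3],[0.001,0.004,0.074,0,0.3]]'; python3 -m inch '[[0,0,-0.03,0,0.3],[0,0,-0.07,0,0.4],[0,0,-0.1,0,0.5]]';python3 mv.py 477 83 290 0.117
```

```text
time: 7.75
tool_pos: [535.1, 360.4, 188.5]
tcp_rot: [-3.141, -0.001, -0.048]
contact_force: [0.2, -0.0, 0.6]
grip_width: 27.7
finger_force: 0.0
time: 8.0
tool_pos: [535.0, 360.5, 290.3]
tcp_rot: [-3.141, -0.001, -0.047]
contact_force: [1.2, 0.5, -0.4]
grip_width: 36.6
finger_force: 0.0
shift [-0.0448  0.2799 -0.    ] spin [-0.164, 2.977] | t 8.0 pos [535.  360.5 290.3] F [ 1.2  0.5 -0.4] w 36.6 ff 0.0 q6 2.09
```

```bash
python3 -m inch '[[-0.006,0.04,0,-0.03,0.5],[-0.012,0.08,0,-0.06,0.6],[-0.019,0.12,0,-0.09,0.6],[-0.025,0.16,0,-0.12,0.6],[-0.031,0.2,0,-0.15,0.6],[-0.038,0.24,0,-0.164,0.6],[-0.044,0.275,0,-0.164,0.6],[-0.045,0.28,0,-0.164,0.6]]';python3 mv.py 477 83 182 0.117
```

```text
time: 8.67
tool_pos: [475.5, 78.8, 288.3]
tcp_rot: [3.14, 0.0, 0.113]
contact_force: [-0.5, 0.5, -1.3]
grip_width: 55.0
finger_force: 0.0
shift [ 0.002  -0.0041  0.1063] spin [-0.004, 3.138] | t 8.67 pos [475.5  78.8 288.3] F [-0.5  0.5 -1.3] w 55.0 ff 0.0 q6 1.46
```

```bash
python3 -m inch '[[0.001,-0.002,0.04,0,0.6],[0.001,-0.002,0.075,0,0.6],[0.001,-0.002,0.098,0,0.6],[0.001,-0.002,0.107,0,0.6],[0.001,-0.002,0.107,0,0],[0.001,-0.002,0.107,0,0],[0.001,-0.002,0.107,0,0],[0.001,-0.002,0.107,0,0]]';python3 -m inch '[[0,0,0,0,0],[0,0,0,0,0],[0,0,0,0,0],[0,0,-0.03,0,0],[0,0,-0.065,0,0],[0,-0.035,-0.08,0,0],[0,-0.07,-0.08,0,0],[0,-0.11,-0.08,0,0]]'; python3 mv.py 535 317 262 -0.05
```

```text
time: 9.33
tool_pos: [477.8, 85.2, 181.7]
tcp_rot: [3.141, -0.002, 0.117]
contact_force: [0.0, -0.7, -0.1]
grip_width: 32.9
finger_force: 0.0
time: 10.0
tool_pos: [464.8, 194.7, 262.3]
tcp_rot: [-3.141, -0.003, 0.114]
contact_force: [0.7, 0.5, -0.1]
grip_width: 19.4
finger_force: 30.0
shift [ 0.0837 -0.1135  0.0006] spin [0.164, -2.977] | t 10.0 pos [464.8 194.7 262.3] F [ 0.7  0.5 -0.1] w 19.4 ff 30.0 q6 1.7
```

```bash
python3 -m inch '[[0.023,-0.032,0,0.05,0],[0.046,-0.064,0,0.1,0],[0.069,-0.094,0,0.15,0],[0.084,-0.112,0,0.164,0],[0.084,-0.113,0,0.164,0],[0.084,-0.113,0.03,0.164,0],[0.084,-0.113,0.055,0.164,0],[0.084,-0.113,0.065,0.164,0]]'; python3 mv.py 535 317 186 -0.05
```

```text
time: 10.67
tool_pos: [533.3, 315.4, 192.2]
tcp_rot: [3.139, 0.006, -0.047]
contact_force: [-1.0, -1.2, -0.5]
grip_width: 18.8
finger_force: 30.0
shift [ 0.0016 -0.0017  0.0062] spin [0.003, -3.139] | t 10.67 pos [533.3 315.4 192.2] F [-1.  -1.2 -0.5] w 18.8 ff 30.0 q6 2.03
```

```bash
python3 -m inch '[[0,0,0.009,0,0],[0,0,0.009,0,0],[0,0,0.009,0,0.3],[0,0,0.009,0,0.3],[0,0,0.009,0,0.3],[0,0,-0.02,0,0.3],[0,0,-0.06,0,0.5],[0,0,-0.09,0,0.6]]'; python3 - <<'E'
from loc import *
w=capture('wrist');save(w,'w2')
for d in tip_of(w,"grip1"): print(d['centre'],d['conf'],atz(w,d['centre'],12))
for d in trace(w,"grip1"): print(axis(w,d['pixels'],12),d['conf'])
for d in trace(w,"marker1"): print('m',axis(w,d['pixels'],13),d['conf'])
E
python3 mv.py 437 171 282 -0.3
```

```text
time: 11.33
tool_pos: [534.9, 316.3, 288.5]
tcp_rot: [-3.141, -0.002, -0.047]
contact_force: [1.1, 1.4, 0.8]
grip_width: 36.7
finger_force: 0.0
(array([474.5, 159.2]), [28.545137405395508, 53.168331146240234], np.float32(0.017203616)) 0.56
m (array([548.7, 358.8]), [20.95479393005371, 100.77723693847656], np.float32(3.0888658)) 0.78
m (array([531.6, 315.3]), [20.974924087524414, 135.91668701171875], np.float32(3.0896645)) 0.63
shift [-0.0909  0.1497  0.0048] spin [0.253, -2.889] | t 11.53 pos [534.8 316.3 287.2] F [-1.   0.3 -0.3] w 51.8 ff 0.0 q6 2.03
```

View pics/w2.png

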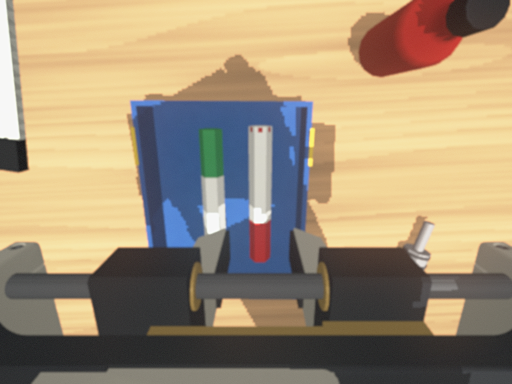

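Both markers lie flat in the bin: green at (213,180), red at (260,190). Next is the left grip.

```bash
python3 -m inch '[[-0.022,0.036,0,0.06,0.7],[-0.044,0.072,0,0.12,0.7],[-0.066,0.108,0,0.18,0.7],[-0.082,0.135,0,0.24,0.7],[-0.091,0.15,0,0.253,0.7],[-0.091,0.15,0,0.253,0.7],[-0.091,0.15,0,0.253,0.7]]'; python3 - <<'E'
from loc import *
w=capture('wrist')
for d in tip_of(w,"grip1"): print(d['centre'],d['conf'],atz(w,d['centre'],12))
for d in trace(w,"grip1"): print(axis(w,d['pixels'],12),d['conf'])
E
python3 mv.py 437 171 182 -0.3
```

```text
time: 12.12
tool_pos: [436.6, 170.3, 285.1]
tcp_rot: [3.141, 0.001, -0.301]
contact_force: [0.5, 0.2, 0.2]
grip_width: 64.3
finger_force: 0.0
[257.8, 193.5] 0.83 [439.2 170.3  12. ]
(array([448.3, 165.4]), [26.874164581298828, 108.15113830566406], np.float32(2.8447757)) 0.62
shift [-0.0003  0.0006  0.1033] spin [0.001, -3.141] | t 12.27 pos [437.5 171.5 285.3] F [ 0.7 -0.5  0.6] w 64.5 ff 0.0 q6 2.08
```

```bash
python3 -m inch '[[0.001,0,0.04,0,0.7],[0.001,0,0.075,0,0.7],[0.001,0,0.096,0,0.7],[0.001,0,0.103,0,0.7],[0.001,0,0.103,0,0],[0.001,0,0.103,0,0],[0.001,0,0.103,0,0],[0.001,0,0.103,0,0]]';python3 -m inch '[[0,0,0,0,0],[0,0,0,0,0],[0,0,0,0,0],[0,0,0,0,0],[0,0,-0.03,0,0],[0,0,-0.065,0,0],[0,0,-0.095,0,0],[0,0,-0.095,0,0]]'; python3 mv.py 503 -326 277 0.04
```

```text
time: 12.93
tool_pos: [438.4, 170.7, 184.0]
tcp_rot: [-3.14, -0.003, -0.3]
contact_force: [0.7, 0.7, 0.1]
grip_width: 41.9
finger_force: 0.0
time: 13.6
tool_pos: [439.2, 170.8, 282.7]
tcp_rot: [-3.137, -0.008, -0.3]
contact_force: [2.1, -0.5, -1.1]
grip_width: 23.8
finger_force: 30.0
shift [0.2078 0.4558 0.0054] spin [-0.34, 2.802] | t 13.6 pos [439.2 170.8 282.7] F [ 2.1 -0.5 -1.1] w 23.8 ff 30.0 q6 2.08
```

```bash
python3 -m inch '[[0.014,0.03,0,-0.03,0],[0.03,0.066,0,-0.06,0],[0.047,0.102,0,-0.1,0],[0.064,0.138,0,-0.14,0],[0.081,0.175,0,-0.18,0],[0.098,0.212,0,-0.22,0],[0.115,0.249,0,-0.28,0],[0.13,0.284,0,-0.34,0]]'; python3 mv.py 503 -326 277 0.04
```

```text
time: 14.27
tool_pos: [477.7, -141.6, 277.1]
tcp_rot: [-3.141, 0.0, 0.042]
contact_force: [0.9, 0.2, -1.8]
grip_width: 23.5
finger_force: 30.0
shift [1.750e-02 1.853e-01 1.000e-04] spin [0.002, -3.14] | t 14.27 pos [ 477.7 -141.6  277.1] F [ 0.9  0.2 -1.8] w 23.5 ff 30.0 q6 1.09
```

```bash
python3 -m inch '[[0.003,0.036,0,0,0],[0.007,0.074,0,0,0],[0.01,0.112,0,0,0],[0.014,0.15,0,0,0],[0.017,0.178,0,0,0],[0.017,0.185,0,0,0],[0.017,0.185,0,0,0]]'; python3 - <<'E'
from loc import *
w=capture('wrist');save(w,'w3')
for d in tip_of(w,"steel_tray"): print(d['centre'],d['conf'],atz(w,d['centre'],0))
for d in trace(w,"steel_tray"): print(axis(w,d['pixels'],40),d['conf'])
E
python3 mv.py 503 -326 187 0.04
```

```text
time: 14.85
tool_pos: [501.8, -325.4, 276.5]
tcp_rot: [-3.141, 0.001, 0.037]
contact_force: [-0.3, -0.2, -0.6]
grip_width: 23.9
finger_force: 30.0
[287.5, 163.4] 0.63 [ 533.1 -350.7    0. ]
(array([ 547.1, -348.1]), [139.68780517578125, 155.17845153808594], np.float32(0.022009736)) 0.62
shift [0.0009 0.0041 0.0901] spin [0.001, -3.141] | t 15.0 pos [ 502.1 -322.1  277.1] F [ 0.2  0.2 -0.1] w 23.9 ff 30.0 q6 0.83
```

View pics/w3.png

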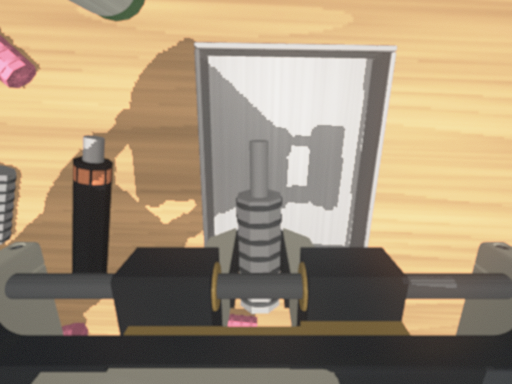

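The tray spans (195..395, 45..250) with the grip held at its left side. I lower it slightly more to the right.

```bash
python3 -m inch '[[0.001,0.009,0.035,0,0],[0.001,0.009,0.065,0,0],[0.001,0.009,0.082,0,0],[0.001,0.009,0.088,0,0],[0.001,0.009,0.088,0,0],[0.001,0.009,0.088,0,0.36],[0.001,0.009,0.088,0,0.36],[0.001,0.009,0.088,0,0.36]]';python3 -m inch '[[0,0,0,0,0.36],[0,0,-0.03,0,0.36],[0,0,-0.07,0,0.45],[0,0,-0.1,0,0.6],[0,0,-0.1,0,0.7]]'; python3 mv.py 490 -83 280 -0.282
```

```text
time: 15.67
tool_pos: [504.1, -332.2, 190.9]
tcp_rot: [3.14, -0.002, 0.04]
contact_force: [-0.2, -0.7, 0.6]
grip_width: 32.8
finger_force: 0.0
time: 16.08
tool_pos: [505.0, -333.4, 297.1]
tcp_rot: [3.133, -0.009, 0.04]
contact_force: [0.7, -0.7, 0.8]
grip_width: 48.8
finger_force: 0.0
shift [-0.0051 -0.2509  0.0149] spin [0.322, -2.82] | t 16.08 pos [ 505.  -333.4  297.1] F [ 0.7 -0.7  0.8] w 48.8 ff 0.0 q6 0.82
```

```bash
python3 -m inch '[[0,-0.038,0,0.05,0.7],[-0.001,-0.078,0,0.1,0.7],[-0.002,-0.118,0,0.16,0.7],[-0.003,-0.158,0,0.22,0.7],[-0.004,-0.198,0,0.28,0.7],[-0.005,-0.235,0.01,0.322,0.7],[-0.005,-0.251,0.015,0.322,0.7],[-0.005,-0.251,0.015,0.322,0.7]]'; python3 - <<'E'
from loc import *
w=capture('wrist')
for d in tip_of(w,"grip1"): print(d['centre'],d['conf'],atz(w,d['centre'],12))
for d in trace(w,"grip1"): print(axis(w,d['pixels'],12),d['conf'],w['color'][d['pixels']].mean(0))
E
python3 mv.py 490 -83 182 -0.282
```

```text
time: 16.75
tool_pos: [487.7, -78.4, 273.9]
tcp_rot: [-3.141, 0.003, -0.278]
contact_force: [-0.1, -0.9, -0.5]
grip_width: 64.5
finger_force: 0.0
[324.2, 325.5] 0.76 [ 333.8 -106.    12. ]
[249.2, 25.2] 0.69 [ 622.9 -109.5   12. ]
[266.7, 194.2] 0.64 [490.6 -86.5  12. ]
(array([ 625.7, -104.6]), [27.220165252685547, 79.44862365722656], np.float32(0.78591406)) 0.89 [241.2 179.1 199.1]
(array([472.2, -80.5]), [26.833372116088867, 104.35906219482422], np.float32(2.8374028)) 0.85 [151.  143.2 136.4]
(array([ 342.9, -104.5]), [17.913951873779297, 32.74299621582031], np.float32(1.2927587)) 0.55 [182.4 115.5 126.4]
shift [0.001  0.0004 0.0931] spin [0.0, -3.141] | t 16.9 pos [489.  -82.3 275.1] F [ 0.1  0.3 -0.3] w 64.2 ff 0.0 q6 1.53
```

```bash
python3 -m inch '[[0.001,0.002,0.04,0,0.7],[0.001,0.002,0.07,0,0.7],[0.001,0.002,0.087,0,0.7],[0.001,0.002,0.093,0,0.7],[0.001,0.002,0.093,0,0],[0.001,0.002,0.093,0,0],[0.001,0.002,0.093,0,0],[0.001,0.002,0.093,0,0]]';python3 -m inch '[[0,0,0,0,0],[0,0,0,0,0],[0,0,0,0,0],[0,0,0,0,0],[0,0,-0.03,0,0],[0,0,-0.065,0,0],[0,0,-0.095,0,0],[0,0,-0.095,0,0]]'; python3 mv.py 568 -371 277 0.04
```

```text
time: 17.57
tool_pos: [489.7, -84.4, 183.0]
tcp_rot: [3.141, -0.003, -0.283]
contact_force: [-0.2, 0.4, 0.7]
grip_width: 42.1
finger_force: 0.0
time: 18.23
tool_pos: [490.6, -84.4, 281.9]
tcp_rot: [3.141, -0.01, -0.282]
contact_force: [0.9, 0.3, -0.8]
grip_width: 23.5
finger_force: 30.0
shift [0.1541 0.2538 0.0066] spin [-0.322, 2.82] | t 18.23 pos [490.6 -84.4 281.9] F [ 0.9  0.3 -0.8] w 23.5 ff 30.0 q6 1.53
```

```bash
python3 -m inch '[[0.019,0.031,0,-0.05,0],[0.04,0.065,0,-0.1,0],[0.061,0.1,0,-0.16,0],[0.082,0.135,0,-0.22,0],[0.103,0.17,0,-0.27,0],[0.124,0.205,0,-0.322,0],[0.145,0.238,0,-0.322,0],[0.154,0.254,0,-0.322,0]]'; python3 -m inch '[[0,0,0,0,0],[0,0,0.03,0,0]]'; python3 mv.py 568 -371 187 0.04
```

```text
time: 18.9
tool_pos: [566.2, -375.2, 275.4]
tcp_rot: [3.14, -0.0, 0.038]
contact_force: [0.1, 0.2, -0.6]
grip_width: 23.3
finger_force: 30.0
time: 19.07
tool_pos: [567.3, -372.9, 251.0]
tcp_rot: [3.135, -0.008, 0.038]
contact_force: [1.3, -1.1, -0.4]
grip_width: 23.7
finger_force: 30.0
shift [ 0.0003 -0.0023  0.0639] spin [-0.002, 3.14] | t 19.07 pos [ 567.3 -372.9  251. ] F [ 1.3 -1.1 -0.4] w 23.7 ff 30.0 q6 0.84
```

```bash
python3 -m inch '[[0,0,0.03,0,0],[0,0,0.05,0,0],[0,0,0.058,0,0],[0,0,0.058,0,0],[0,0,0.058,0,0.36],[0,0,0.058,0,0.36],[0,0,0.058,0,0.36],[0,0,0.058,0,0.36]]';python3 -m inch '[[0,0,-0.03,0,0.36],[0,0,-0.07,0,0.45],[0,0,-0.1,0,0.6],[0,0,-0.1,0,0.7]]'; python3 - <<'E'
from loc import *
w=capture('wrist');save(w,'w4')
E
python3 mv.py 478 -173 280 -0.166
```

```text
time: 19.73
tool_pos: [566.4, -370.8, 189.3]
tcp_rot: [3.141, -0.001, 0.04]
contact_force: [0.0, -0.1, -0.5]
grip_width: 33.2
finger_force: 0.0
time: 20.07
tool_pos: [567.5, -371.8, 297.1]
tcp_rot: [3.132, -0.01, 0.04]
contact_force: [0.4, -1.3, 1.1]
grip_width: 48.6
finger_force: 0.0
shift [-0.0811 -0.2018  0.0119] spin [0.206, -2.936] | t 20.12 pos [ 567.  -371.4  293.7] F [-0.1 -0.8 -1.5] w 52.3 ff 0.0 q6 0.84
```

View pics/w4.png

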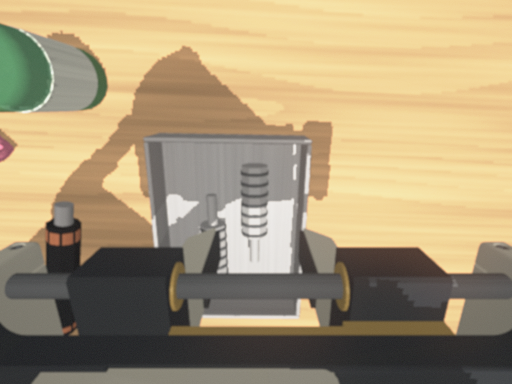

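Both grips lie flat in the tray, at (213,240) and (255,200). Before taking the machine I measure the cradle from two wrist poses.

```bash
python3 -m inch '[[-0.005,-0.036,-0.01,0,1],[-0.01,-0.074,-0.02,0,1],[-0.015,-0.112,-0.03,0,1],[-0.02,-0.15,-0.04,0,1],[-0.025,-0.188,-0.05,0,1],[-0.03,-0.226,-0.06,0,1],[-0.035,-0.264,-0.07,0,1],[-0.04,-0.302,-0.08,0,1]]' >/dev/null; python3 -m inch '[[0,-0.035,0,0,1],[0,-0.07,0,0,1],[0,-0.09,0,0,1],[0,-0.09,0,0,1]]'; python3 - <<'E'
from loc import *
w=capture('wrist');save(w,'w5');np.savez('w5.npz',**{k:w[k] for k in('color','intrinsics','pose')})
for n in("cradle","cradle_seat"):
  for d in tip_of(w,n): print(n,d['centre'],d['conf'],atz(w,d['centre'],0 if n=="cradle" else 80))
E
python3 mv.py 560 70 380 0.08
```

```text
time: 21.12
tool_pos: [509.9, 22.8, 368.1]
tcp_rot: [-3.14, 0.001, 0.044]
contact_force: [0.0, 0.2, -0.1]
grip_width: 91.9
finger_force: 0.0
cradle [259.2, 49.6] 0.8 [648.9  28.8   0. ]
cradle_seat [262.8, 31.3] 0.85 [650.1  25.7  80. ]
shift [ 0.0514 -0.049  -0.0119] spin [-0.04, 3.102] | t 21.27 pos [510.6  19.  368.2] F [-0.3 -0.6  0.7] w 91.9 ff 0.0 q6 1.42
```

```bash
python3 -m inch '[[0.035,0,0,-0.01,1],[0.07,0,0,-0.02,1],[0.09,0,0,-0.035,1],[0.1,0,0,-0.035,1],[0.1,0,0,-0.035,1],[0.1,0,0,-0.035,1]]'; python3 - <<'E'
from loc import *
w=capture('wrist');save(w,'w6');np.savez('w6.npz',**{k:w[k] for k in('color','intrinsics','pose')})
a=dict(np.load('w5.npz'))
for n,q in(("cradle",(259.2,49.6)),("cradle_seat",(262.8,31.3))):
  for d in tip_of(w,n): print(n,d['centre'],d['conf'],atz(w,d['centre'],0 if n=="cradle" else 80),tri([(w,d['centre']),(a,q)]))
i5=cv2.resize(a['color'][0:130,170:350],None,fx=2.8,fy=2.8,interpolation=3)
i6=cv2.resize(w['color'][30:200,150:380],None,fx=2.2,fy=2.2,interpolation=3)
W=max(i5.shape[1],i6.shape[1]);f=lambda i:cv2.copyMakeBorder(i,0,0,0,W-i.shape[1],0)
im=np.vstack([f(i5)[:220],f(i6)]);print(im.shape);save({'color':im},'c56')
E
```

```text
time: 21.77
tool_pos: [610.7, 21.8, 367.7]
tcp_rot: [3.142, 0.002, 0.073]
contact_force: [0.5, 0.1, -1.0]
grip_width: 91.9
finger_force: 0.0
cradle [21.2, 216.1] 0.2 [528.5 330.    0. ] (array([635.9,  50.4, 289.1]), [np.float64(40.53628659107393), np.float64(40.53628659107399)])
cradle_seat [255.9, 155.9] 0.78 [645.3  26.9  80. ] (array([647.5,  26.3,  92.1]), [np.float64(0.5853747886656124), np.float64(0.5853747886656162)])
(594, 506, 3)
```

View pics/c56.png

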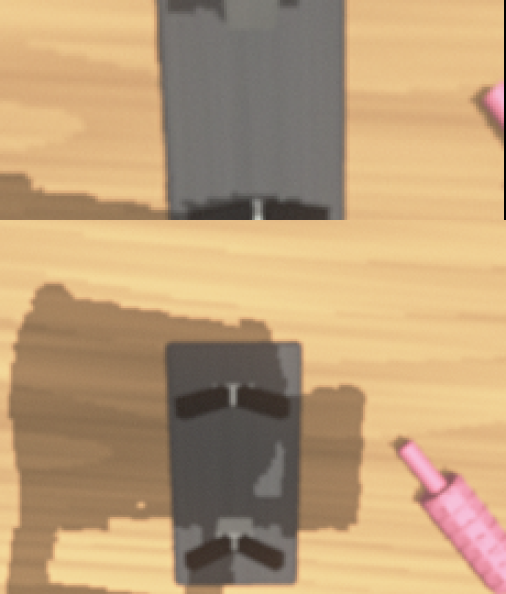

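The near notch bottom is at about (257,178) in the w6 frame and the far one at about (256,110). To settle which end is low, I overlay both hypotheses.

```bash
python3 - <<'E'
from loc import *
a=dict(np.load('w5.npz'));b=dict(np.load('w6.npz'));s=capture('scene')
c=np.array([645,26.3,0]);y=.078
def proj(p,X):
    T=np.linalg.inv(p['pose']);q=p['intrinsics']@(T[:3,:3]@X+T[:3,3]);return q[:2]/q[2]
def model(sg): # sg=+1: low end towards +x
    L=[]
    R=np.array([[np.cos(y),-np.sin(y),0],[np.sin(y),np.cos(y),0],[0,0,1]])
    for u in(-36,36):
        z=80-sg*u*np.tan(.26)
        L.append([c+R@np.array(v,float) for v in((u,-23,z),(u,0,z-20),(u,23,z))])
    return L,[c+R@np.array(v,float) for v in((-65,-35,12),(65,-35,12),(65,35,12),(-65,35,12),(-65,-35,12))]
out=[]
for p,(x0,x1,y0,y1),f in((a,(170,350,0,110),2.6),(b,(180,340,50,210),2.6),(s,(190,270,200,280),5)):
    row=[]
    for sg in(1,-1):
        im=cv2.resize(p['color'][y0:y1,x0:x1],None,fx=f,fy=f,interpolation=cv2.INTER_CUBIC);im=cv2.convertScaleAbs(im,alpha=1.4)
        N,P=model(sg)
        for l,col in[(n,(255,0,0)) for n in N]+[(P,(0,255,0))]:
            q=np.array([(proj(p,X)-(x0-.5,y0-.5))*f for X in l]).astype(np.int32);cv2.polylines(im,[q],False,col,1)
        row.append(im)
    out.append(np.vstack(row))
h=max(o.shape[0] for o in out);im=np.hstack([cv2.copyMakeBorder(o,0,h-o.shape[0],0,0,0) for o in out]);sc=min(800/im.shape[1],600/im.shape[0],1)
save({'color':cv2.resize(im,None,fx=sc,fy=sc,interpolation=cv2.INTER_AREA)},'ov')
E
```

```text
(no output)
```

View pics/ov.png

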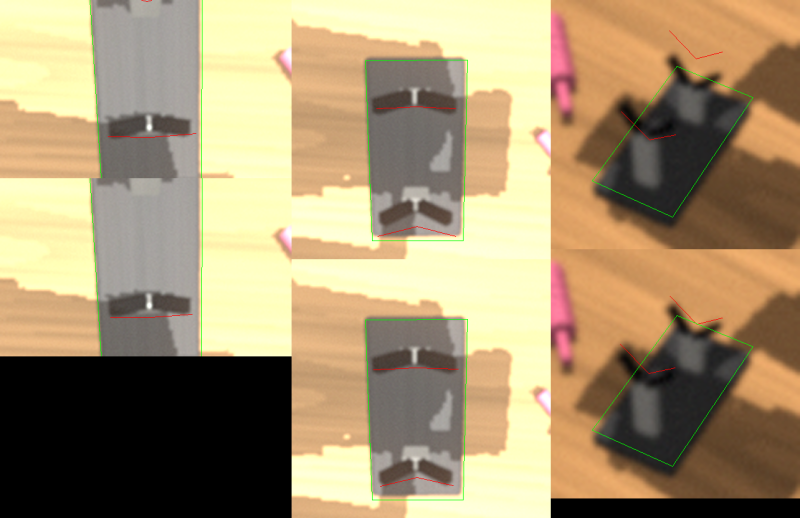

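The second hypothesis fits: the far (+x) post is high, so the low end points towards the robot and the machine must be turned half round. I refine the cradle and machine now.

```bash
python3 - <<'E'
from loc import *
w=capture('wrist');t=capture('top');s=capture('scene')
for p,n in((w,'w'),(t,'t')):
    for d in trace(p,"cradle")[:1]: print(n,'cradle mask',axis(p,d['pixels'],12))
    print(n,'seat',[(d['centre'],atz(p,d['centre'],80)) for d in tip_of(p,'cradle_seat')[:1]])
M={n:[(p,tip_of(p,n)) for p in(t,s)] for n in('machine','machine_tip','cradle_seat')}
for n,L in M.items():
    L=[(p,q[0]['centre']) for p,q in L if q]
    print(n,[atz(p,c,80 if 'seat' in n else 14) for p,c in L],tri(L) if len(L)>1 else '')
E
python3 mv.py 430 -165 350 -0.166
```

```text
w cradle mask (array([646.6,  26.8]), [69.46672058105469, 128.9241180419922], np.float32(0.07835758))
w seat [([257.3, 153.4], array([647.3,  26.7,  80. ]))]
t cradle mask (array([647.3,  28.2]), [60.083831787109375, 77.67801666259766], np.float32(3.0782964))
t seat [([253.3, 138.9], array([642.7,  20.3,  80. ]))]
machine [array([ 484.9, -177.8,   14. ]), array([ 461.7, -172.9,   14. ])] (array([ 479.1, -168.5,   31.5]), [np.float64(7.8033114110930155), np.float64(7.803311411093061)])
machine_tip [array([ 543.7, -176.2,   14. ]), array([ 548.2, -175.7,   14. ])] (array([ 544.9, -177.6,    9.9]), [np.float64(0.9573025061625343), np.float64(0.9573025061625435)])
cradle_seat [array([642.7,  20.3,  80. ]), array([647.9,  25.7,  80. ])] (array([643.8,  21.4,  73.4]), [np.float64(1.0860987893964706), np.float64(1.0860987893964882)])
shift [-0.1942  0.1742  0.0187] spin [0.241, -2.901] | t 22.62 pos [610.6  23.3 368.7] F [-0.   0.   0.4] w 91.9 ff 0.0 q6 1.41
```

```bash
python3 -m inch '[[-0.025,0.022,0,0.04,1],[-0.053,0.047,0,0.08,1],[-0.081,0.072,0,0.12,1],[-0.109,0.098,0,0.16,1],[-0.137,0.123,0,0.2,1],[-0.165,0.148,0.01,0.241,1],[-0.188,0.168,0.019,0.241,1],[-0.194,0.174,0.019,0.241,1]]' >/dev/null;python3 -m inch '[[0,0,0,0,1],[0,0,0,0,1]]'; python3 - <<'E'
from loc import *
w=capture('wrist');np.savez('w7.npz',**{k:w[k] for k in('color','intrinsics','pose')})
for n in('machine','machine_tip'): print(n,[(d['centre'],round(d['conf'],2),atz(w,d['centre'],14)) for d in tip_of(w,n)])
for z in(8,14,24):
  for d in trace(w,'machine')[:1]: print(z,axis(w,d['pixels'],z))
c=cv2.resize(w['color'][60:260,170:350],None,fx=3,fy=3,interpolation=cv2.INTER_CUBIC);save({'color':c},'w7')
E
python3 mv.py 478 -173 182 -0.166
```

```text
time: 23.45
tool_pos: [430.6, -164.9, 350.2]
tcp_rot: [3.142, -0.001, -0.167]
contact_force: [0.9, 0.5, 0.2]
grip_width: 91.9
finger_force: 0.0
machine [([259.0, 132.9], 0.75, array([ 482.6, -174. ,   14. ]))]
machine_tip [([261.0, 62.6], 0.88, array([ 551.7, -187.8,   14. ]))]
8 (array([ 475.2, -171.9]), [29.22123908996582, 156.9865264892578], np.float32(2.9675043))
14 (array([ 475.9, -172. ]), [28.678600311279297, 154.0713653564453], np.float32(2.9675045))
24 (array([ 477. , -172.2]), [27.77420425415039, 149.212646484375], np.float32(2.9675043))
shift [0.0479 0.0011 0.1678] spin [0.001, -3.14] | t 23.75 pos [ 430.8 -164.   349.8] F [-0.4  1.  -0.4] w 91.8 ff 0.0 q6 1.2
```

View pics/w7.png

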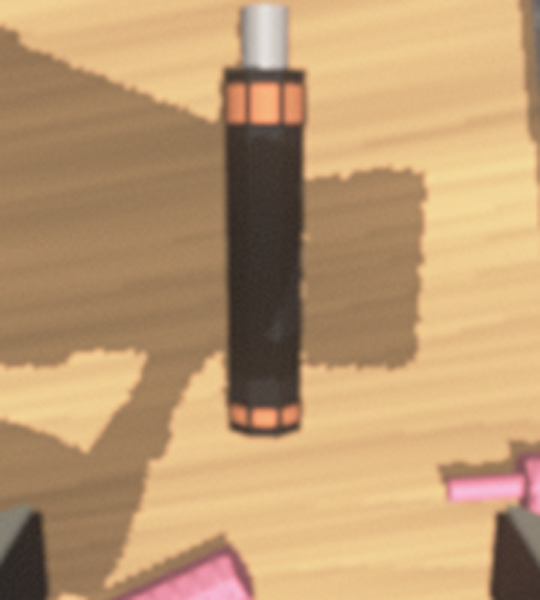

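```bash
python3 - <<'E'
from loc import *
w=dict(np.load('w7.npz'));u=np.array([np.cos(-.172),np.sin(-.172)])
f=lambda c,r,z:(atz(w,(170+c/3-.3,60+r/3-.3),z)[:2])
o=np.array([478,-173])
for n,c,r,z,k in(("front top edge",265,69,28,55),("nose top",265,3,22,75),("nose mid",265,3,14,75),("tail top edge",265,428,28,-75),("tail bottom",265,435,4,-75),("tail mid",265,433,14,-75)):
    p=f(c,r,z);print(n,p,'-> origin',p-k*u, 'along',(p-o)@u-k)
E
```

```text
front top edge [ 532.4 -181.5] -> origin [ 478.2 -172.1] along 0.06513306787485362
nose top [ 552.9 -184.9] -> origin [ 479.  -172.1] along 0.821880889225028
nose mid [ 553.9 -185.1] -> origin [ 480.  -172.3] along 1.8649670675957566
tail top edge [ 408.1 -160.3] -> origin [ 482.  -173.2] along 3.9804954390669565
tail bottom [ 396.8 -158.3] -> origin [ 470.7 -171.2] along -7.475998930481481
tail mid [ 401.2 -159.1] -> origin [ 475.1 -172. ] along -3.030491359016281
```

```bash
python3 -m inch '[[0.024,0,0.04,0.006,0.7],[0.048,0.001,0.08,0.006,0.7],[0.048,0.001,0.12,0.006,0.7],[0.048,0.001,0.15,0.006,0.7],[0.048,0.001,0.164,0.006,0.7],[0.048,0.001,0.168,0.006,0.7],[0.048,0.001,0.168,0.006,0.7],[0.048,0.001,0.168,0.006,0]]'; python3 -m inch '[[0,0,0,0,0],[0,0,0,0,0],[0,0,0,0,0],[0,0,0,0,0],[0,0,0,0,0],[0,0,0,0,0],[0,0,0,0,0],[0,0,0,0,0]]'; python3 mv.py 646.8 26.6 340 0.078
```

```text
time: 24.42
tool_pos: [478.0, -173.7, 182.6]
tcp_rot: [3.141, -0.002, -0.172]
contact_force: [-0.6, 1.0, 0.0]
grip_width: 60.8
finger_force: 0.0
time: 25.08
tool_pos: [477.5, -173.8, 182.2]
tcp_rot: [3.141, -0.001, -0.172]
contact_force: [-1.0, 1.3, 5.8]
grip_width: 27.7
finger_force: 30.0
shift [ 0.1326 -0.2264 -0.1577] spin [-0.25, 2.891] | t 25.08 pos [ 477.5 -173.8  182.2] F [-1.   1.3  5.8] w 27.7 ff 30.0 q6 1.24
```

```bash
python3 -m inch '[[0,0,-0.02,0,0],[0,0,-0.05,0,0],[0,0,-0.085,0,0],[0,0,-0.12,0,0],[0,0,-0.15,0,0],[0,0,-0.165,0,0],[0,0,-0.165,0,0]]'|sed -n '2p;4,6p'; python3 -m inch '[[0.012,-0.02,0,-0.09,0],[0.029,-0.05,0,-0.2,0],[0.048,-0.082,0,-0.31,0],[0.067,-0.115,0,-0.42,0],[0.086,-0.147,0,-0.53,0],[0.105,-0.179,0,-0.64,0],[0.123,-0.21,0,-0.75,0],[0.133,-0.226,0,-0.86,0]]'; python3 -m inch '[[0,0,0,-0.11,0],[0,0,0,-0.22,0],[0,0,0,-0.33,0],[0,0,0,-0.44,0],[0,0,0,-0.55,0],[0,0,0,-0.66,0],[0,0,0,-0.77,0],[0,0,0,-0.88,0]]'; python3 mv.py 646.8 26.6 300 0.078
```

```text
tool_pos: [477.9, -174.0, 350.2]
contact_force: [1.1, -0.0, -1.6]
grip_width: 27.7
finger_force: 30.0
time: 26.33
tool_pos: [648.5, 29.5, 343.9]
tcp_rot: [-3.139, 0.001, 0.696]
contact_force: [-0.5, -0.3, -1.3]
grip_width: 27.4
finger_force: 30.0
time: 27.0
tool_pos: [646.9, 26.1, 343.9]
tcp_rot: [-3.138, -0.0, 1.573]
contact_force: [0.3, 0.2, -1.1]
grip_width: 27.9
finger_force: 30.0
shift [0.0005 0.0001 0.0439] spin [1.495, -1.646] | t 27.0 pos [646.9  26.1 343.9] F [ 0.3  0.2 -1.1] w 27.9 ff 30.0 q6 -0.08
```

```bash
python3 -m inch '[[0,0,0,-0.11,0],[0,0,0,-0.22,0],[0,0,0,-0.33,0],[0,0,0,-0.44,0],[0,0,0,-0.55,0],[0,0,0,-0.66,0],[0,0,0,-0.77,0],[0,0,0,-0.88,0]]'>/dev/null; python3 -m inch '[[0,0,0,-0.11,0],[0,0,0,-0.22,0],[0,0,0,-0.33,0],[0,0,0,-0.44,0],[0,0,0,-0.55,0],[0,0,0,-0.66,0],[0,0,0,-0.766,0],[0,0,0,-0.766,0]]'; python3 - <<'E'
from loc import *
w=capture('wrist')
for n in('machine_tip','cradle','cradle_seat'): print(n,[(d['centre'],round(d['conf'],2),atz(w,d['centre'],176)) for d in tip_of(w,n)])
t=capture('top');s=capture('scene')
for n in('machine','machine_tip'):
    L=[(p,q[0]['centre']) for p,q in((p,tip_of(p,n)) for p in(w,t,s)) if q]; print(n,[c for p,c in L],tri(L) if len(L)>1 else L and atz(*L[0],176))
E
python3 mv.py 646.8 26.6 262 0.078
```

```text
time: 28.33
tool_pos: [646.9, 26.1, 344.2]
tcp_rot: [3.141, -0.004, -3.066]
contact_force: [0.3, 0.1, -1.6]
grip_width: 27.5
finger_force: 30.0
machine_tip [([260.0, 118.3], 0.79, array([571.1,  20.3, 176. ]))]
cradle []
cradle_seat []
machine [[262.5, 245.8], [249.9, 126.6]] (array([652.5,  26.6, 157.6]), [np.float64(1.704196834333676), np.float64(1.7041968343336769)])
machine_tip [[260.0, 118.3], [141.2, 162.2]] (array([648. , -53.3, 264.4]), [np.float64(109.00901267570738), np.float64(109.00901267570733)])
shift [0.0003 0.0005 0.0848] spin [3.135, -0.006] | t 28.93 pos [647.1  26.2 346.8] F [ 0.7  0.1 -1.7] w 28.2 ff 30.0 q6 -1.72
```

```bash
python3 -m inch '[[0,0,0.025,-0.006,0],[0,0,0.05,-0.006,0],[0,0,0.068,-0.006,0],[0,0,0.076,-0.006,0],[0,0,0.078,-0.006,0],[0,0,0.078,-0.006,0]]'; python3 -m inch '[[0,0,0.002,0,0],[0,0,0.004,0,0],[0,0,0.006,0,0],[0,0,0.007,0,0],[0,0,0.008,0,0],[0,0,0.008,0,0]]'; python3 mv.py 646.8 26.6 248 0.078
```

```text
time: 29.43
tool_pos: [647.3, 26.1, 268.8]
tcp_rot: [-3.141, -0.0, -3.063]
contact_force: [0.1, 0.3, -0.5]
grip_width: 27.5
finger_force: 30.0
time: 29.93
tool_pos: [647.1, 26.2, 260.7]
tcp_rot: [-3.142, -0.0, -3.063]
contact_force: [-0.1, 0.5, -1.3]
grip_width: 28.1
finger_force: 30.0
shift [0.0002 0.0005 0.0127] spin [-3.141, 0.0] | t 29.93 pos [647.1  26.2 260.7] F [-0.1  0.5 -1.3] w 28.1 ff 30.0 q6 -1.73
```

```bash
python3 -m inch '[[0,0,0.001,0,0],[0,0,0.002,0,0],[0,0,0.003,0,0],[0,0,0.004,0,0],[0,0,0.005,0,0],[0,0,0.005,0,0]]'|sed -n '2p;4,6p'; python3 -m inch '[[0,0,0.001,0,0],[0,0,0.002,0,0],[0,0,0.003,0,0],[0,0,0.004,0,0],[0,0,0.004,0,0]]'|sed -n '2p;4,6p'
```

```text
tool_pos: [647.1, 26.7, 256.4]
contact_force: [-1.1, 3.7, 4.7]
grip_width: 27.7
finger_force: 30.0
tool_pos: [647.0, 26.7, 251.9]
contact_force: [-2.6, 4.3, 5.0]
grip_width: 27.5
finger_force: 30.0
```

```bash
python3 -m inch '[[0,0,0.001,0,0],[0,0,0.002,0,0],[0,0,0.003,0,0],[0,0,0.003,0,0]]'|sed -n '2p;4,6p'; python3 -m inch '[[0,0,0.001,0,0],[0,0,0.001,0,0]]'|sed -n '2p;4,6p'; python3 -m inch '[[0,0,0.001,0,0],[0,0,0.001,0,0]]'|sed -n '2p;4,6p'
```

```text
tool_pos: [647.0, 26.8, 248.8]
contact_force: [-1.9, 4.0, 4.3]
grip_width: 27.6
finger_force: 30.0
tool_pos: [647.0, 27.0, 248.4]
contact_force: [-3.2, 5.7, 6.2]
grip_width: 27.7
finger_force: 30.0
tool_pos: [647.0, 27.0, 248.2]
contact_force: [-5.0, 6.1, 10.4]
grip_width: 27.9
finger_force: 30.0
```

```bash
python3 -m inch '[[0,0.001,0.001,0,0],[0,0.001,0.001,0,0]]'|sed -n '2p;4,6p'; python3 - <<'E'
from loc import *
s=capture('scene');t=capture('top');w=capture('wrist')
for n in('machine','machine_tip'):
    print(n,[(p['shot'] if 'shot' in p else '',q[0]['centre'],round(q[0]['conf'],2)) for q,p in((tip_of(p,n),p) for p in(s,t,w)) if q])
print('expected tip',np.array([646.8,26.6,80])-75*np.array([np.cos(.26)*np.cos(.078),np.cos(.26)*np.sin(.078),np.sin(.26)]))
for q in tip_of(w,'machine_tip')[:1]: print('wrist tip at z',[(z,atz(w,q['centre'],z)) for z in(55,60.7,66,80)])
E
```

```text
tool_pos: [647.0, 27.7, 247.7]
contact_force: [-5.5, 4.5, 14.8]
grip_width: 27.6
finger_force: 30.0
machine [(23, [229.1, 222.2], 0.72), (25, [260.9, 248.1], 0.89)]
machine_tip [(25, [257.6, 121.9], 0.64)]
expected tip [574.5  21.   60.7]
wrist tip at z [(55, array([575.5,  20.7,  55. ])), (60.7, array([575.1,  20.7,  60.7])), (66, array([574.8,  20.7,  66. ])), (80, array([573.9,  20.7,  80. ]))]
```

Wrist tip (575.1, 20.7) against an expected (574.5, 21.0), with force rising as both notches take load. I release, then rise straight up.

```bash
python3 -m inch '[[0,0,-0.001,0,0.5],[0,0,-0.001,0,0.5],[0,0,-0.001,0,0.6],[0,0,-0.001,0,0.7],[0,0,-0.001,0,0.8],[0,0,-0.001,0,0.8]]'|sed -n '2p;4,6p'; python3 -m inch '[[0,0,-0.02,0,0.8],[0,0,-0.06,0,0.8],[0,0,-0.1,0,0.8],[0,0,-0.13,0,0.8],[0.03,0,-0.13,0,0.8],[0.06,0,-0.13,0,0.8],[0.06,0,-0.13,0,0.8]]'|sed -n '2p;4,6p'; python3 - <<'E'
from loc import *
s=capture('scene');t=capture('top');w=capture('wrist')
E_=np.array([646.8,26.6,80]);d=np.array([-np.cos(.26)*np.cos(.078),-np.cos(.26)*np.sin(.078),-np.sin(.26)])
def proj(p,X):
    T=np.linalg.inv(p['pose']);q=p['intrinsics']@(T[:3,:3]@X+T[:3,3]);return (q[:2]/q[2]).round(1)
for n,X in('machine',E_),('machine_tip',E_+75*d):
    for nm,p in(('s',s),('t',t),('w',w)): print(n,nm,[(q['centre'],round(q['conf'],2)) for q in tip_of(p,n)[:1]],'expected',proj(p,X))
for n in('ink_bottle','soap_bottle','jar'): print(n,[(q['centre'],round(q['conf'],2)) for q in tip_of(t,n)[:1]])
def crop(p,b,f):
    im=cv2.resize(p['color'][b[2]:b[3],b[0]:b[1]],None,fx=f,fy=f,interpolation=cv2.INTER_CUBIC)
    for c,col in((E_,(0,255,0)),(E_+75*d,(255,0,0)),(E_-75*d,(255,255,0))): cv2.circle(im,tuple(int(v) for v in ((proj(p,c)-(b[0],b[2]))*f)),3,col,1)
    return im
A=crop(s,(180,280,190,290),4);B=crop(w,(160,360,40,240),2);C=crop(t,(80,420,90,290),2.35)
im=np.zeros((600,800,3),np.uint8);top=np.hstack([A,B]);im[:300,:]=cv2.resize(top,(800,400))[50:350];c=cv2.resize(C,(510,300));im[300:,:510]=c
save({'color':im},'fin')
E
```

```text
tool_pos: [647.0, 27.0, 246.3]
contact_force: [-0.7, -0.3, 0.5]
grip_width: 63.0
finger_force: 0.0
tool_pos: [582.8, 22.6, 376.2]
contact_force: [0.2, 1.0, -0.5]
grip_width: 73.3
finger_force: 0.0
machine s [([229.1, 223.7], 0.63)] expected [228.3 226.3]
machine t [([403.6, 167.3], 0.19)] expected [250.8 137.4]
machine w [([264.2, 237.3], 0.81)] expected [259.2 241.5]
machine_tip s [([356.6, 263.5], 0.43)] expected [243.2 211.3]
machine_tip t [([338.4, 135.8], 0.56)] expected [253.8 166.8]
machine_tip w [([261.0, 174.3], 0.92)] expected [259.2 172.2]
ink_bottle [([185.2, 140.6], 0.88)]
soap_bottle [([339.0, 138.8], 0.84)]
jar [([175.9, 262.2], 0.74)]
```

View pics/fin.png

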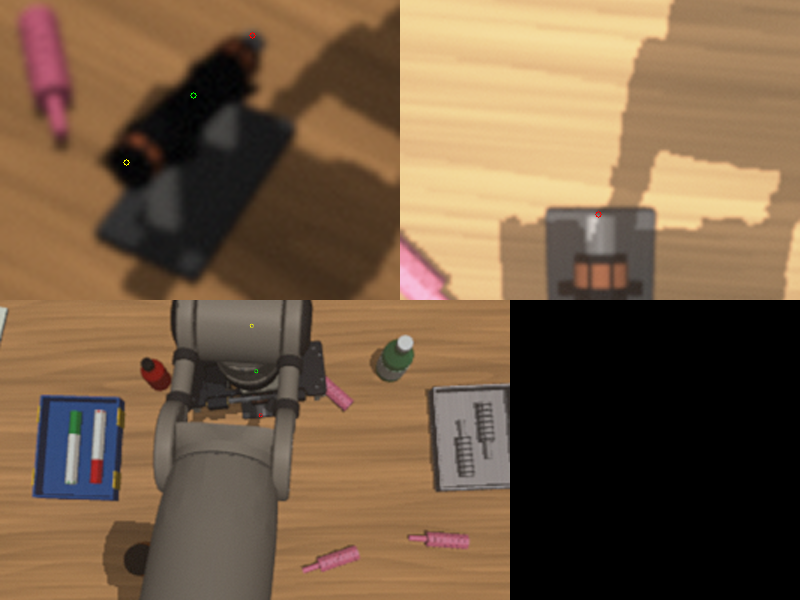

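The final view shows the machine tilted in both notches, with its tip about 2 px from the expected point. Markers are in the bin, grips in the tray, and the bottles and jar unmoved.

```bash
python3 -c "
from plant import *
print(get_obs()['time']);print(close_job())"
```

```text
33.8667
the job is handed in; nothing more can be done
None
```

Job handed in at 33.9 s: both markers lie flat in the blue bin and both steel grips flat in the tray; the machine sits on its rest nose-down, about 2 mm from centre by camera, and the bottles, jar and pink look-alikes were left untouched.

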